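# Key a crimp die into its holder and lock it with the keeper

## Robot

A 6-joint arm with a two-finger parallel gripper is mounted at the origin on the work surface; the furniture and walls round the work are solid. World frame = base frame: x ahead of the robot, y to its left, z up, the work surface at z = 0. Lengths are in m, angles in rad, forces in N, time in s.
With the tool pointing down it reaches from about 0.275 to 0.725 m from the base axis. Payload 5.6 kg.
Tool frame: the origin (TCP) lies on the centre line of the jaws, within the pads' length; the fingertips stand 22 mm ahead of it and the grasp point (between the pads) lies 3 mm ahead of it; z points along the fingers, y is the line along which they close (so a half turn about z gives the same grasp; the last joint's range is limited). The gripper opens to 85 mm and grips with 20 to 120 N. Pads are 22 mm wide; open, the fingers measure 114 mm over their backs; the gripper's body (76 mm by 85 mm) begins 54 mm behind the grasp point. The pads swing forward as they close: fully open they stand 13 mm farther back than shut.
Start: joints at [-0.927, 0.255, 0.108, 0, -1.424, -0.285], TCP at [0.193, -0.515, 0.229] pointing down, gripper open.
Joint ranges: [-2.95, 2.95], [-1.21, 1.97], [-1.09, 1.5], [-2.87, 1.71], [-2.94, -0.07], [-3.05, 3.05]. Speed limits (rad/s): [2.57, 2.57, 3.14, 3.14, 3.14, 3.14].

## Interface

Orientations are given as [roll, pitch, yaw] about the fixed x, y, z axes, in that order (R = Rz(yaw) Ry(pitch) Rx(roll)).
In Python, from cell import get_obs, eyes, hand_in, boxes_of, tip_of gives the robot as it stands. The module is installed in compiled form; this text tells all that it offers.
- The arm moves only by the shell command python3 -m pendant 'ROWS'. ROWS is JSON, a list of rows, each an object of numbers: "wx", "wy", "wz": the turn, a rotation vector about the tool's x, y, z in rad; "tx", "ty", "tz": the shift along the tool's x, y, z in m; "fingers": the finger opening in m, from 0 to 0.0854. A call has 1 to 10 rows; each row is the pose to reach, as a shift and turn from the pose commanded when the call began, along the tool's axes at that moment; what a row does not reach only later rows make up. A row lasts 1/12 s, in which the tool goes at most 41.7 mm and 7.16 degrees, less where a joint would pass 70% of its speed; a pose out of reach is approached as far as the arm can. A call with a gripper value outside its range is refused whole. The fingers move at their own pace and stop on an object; the grip force is fixed at half the most. Time passes only in rows, so rows that repeat a pose let the fingers close. It gives the time, the measured TCP pose, the force and the opening at its end, in the units of the state.
- get_obs(): the state, without advancing time (a new reading comes with each control period).
- eyes.grab_frame(name): name is "scene" or "top" or "wrist"; returns a dict with "img" (384x512x3 uint8, red, green, blue), "K" (3x3 intrinsics, pixels), "cam_to_world" (4x4, takes a point from camera to world coordinates); the wrist camera has in their place "mount" (4x4, takes a point from camera to tool coordinates, whose origin is the TCP and whose axes are the flange's). Camera axes: x right, y down, z forward; pixel columns grow to the right and rows downward; lengths in m; the calibration is good to about 2 mm. A picture is of the moment at which its call begins: read the wrist's pose just before it. There is no depth.
- hand_in(): hands the job in, once; it reports no verdict.
Trained networks look in the newest picture that a camera, given by its name, has taken for a name from the list of things; names that differ only in an ending like _2 or _b are one class to them, and where a whole thing is asked for, a point or a joint stands for the part that bears it (a point fixed in the world has none). Each returns a list of dicts, best first, with "p" (0 to 1); they miss things now and then, are a little off and sometimes report something else, mostly with a low value. They report only what shows in the picture. A call takes as long as a camera call.
- boxes_of(name, camera): "location" ([column, row] in pixels, amid what is visible of it).
- tip_of(name, camera): "location" ([column, row] in pixels: a listed point, or the origin of a listed thing).
The state is a dict: "time_s": time; "joints": joint angles; "joint_vel": joint speeds; "joint_efforts": joint torques, N m; "eef_pos": TCP position; "ee_rot": TCP orientation; "wrist_force": force on the tool from outside, world axes, zero at the start; "torque": the same for the moment, N m; "grip_width": finger opening in m.
Only numpy, scipy, OpenCV 4.12 (cv2) and the standard library are available. Lean on these libraries where they do the work, as an engineer would, in place of code of your own. Each camera call takes 0.05 s, during which the arm holds its last target. There are 200 camera calls.

## Task

Fit the round die that has a flat on its rim into the grey die holder: turn it until its flat matches the flat of the pocket and set it fully home. Then swing the keeper arm over it, all the way to its stop, and let go. Leave the other die, which is round all the way, where it stands.

Things in the scene. Friction and masses are not known exactly. Their poses are not given: they have to be found in the camera images.
- die_grip (a point): die to fit (0.35 kg): centre of its grip bar, 39 mm above its underside. Steel disc 68 mm across, 20 mm thick, cut straight on one side by a flat 24 mm from the axis, 48 mm long, facing its -x. On it stands a dark grip bar parallel to the flat: 16 mm thick (x), 44 mm long (y), from 20 to 58 mm above the underside. z is up. It stands on a plywood board
- blank_grip (a point): other die, to be left alone: centre of its grip bar, 39 mm above its underside. Same disc and bar, but round all the way with no flat; it does not fit the pocket. The two dies stand about 0.16 m apart, either one in either place
- pocket (a point): centre of the pocket's floor in the fixed grey die holder, z up. D-shaped like the die with 1.5 mm clearance all round and a 2 mm chamfer; its flat is on its -x side. 14 mm deep, in a bright round housing 94 mm across, with a dark floor. A die that is home stands 6 mm proud: die_grip is then 39 mm above this point and its x axis points along this x axis. It goes in only that way round
- keeper_hinge (a point): point on the vertical pivot axis of the keeper arm, fixed to the holder 26 mm along x and 52 mm along y from the pocket's centre, at the height of keeper_post
- keeper_post (a point): point to grip or push on the keeper: on the axis of its upright black round post (16 mm in diameter, 36 mm tall), 18 mm below the post's top and 18 mm above the arm's upper face; 100 mm from the pivot axis
- keeper (a joint): angle of the keeper, a flat steel arm 16 mm wide and 8 mm thick. 0 = shut, at its stop: from the pivot it points along the pocket's -y, over the disc beside the bar, 2 mm above a die that is home (one that is not home blocks it). Grows as it opens, counter-clockwise from above; at 1.57 it points along the pocket's +x. Range 0 to 2.1; light friction (1 N at the post), stays where left

How it is judged:
On the way:
1. the die is fully home in the pocket while the keeper still stands open (horizontal distance between die_grip and pocket below 0.004 m and z of die_grip in the frame of pocket below 0.0415 m and angle between the x axis of die_grip and the x axis of pocket, either way round below 0.12 rad and value of joint keeper above 0.8 rad), for 0.2 s.
At the end, for the whole second after the job is handed in: the die with the flat is home in the pocket (grip centre within 4 mm of the pocket's axis and no more than 2.5 mm above its home height, upright, flats matching within 0.12 rad), the keeper is shut within 0.08 rad of its stop, and the other die is within 30 mm of where it stood (horizontal distance between die_grip and pocket below 0.004 m and z of die_grip in the frame of pocket below 0.0415 m and angle between the x axis of die_grip and the x axis of pocket, either way round below 0.12 rad and angle between die_grip's own z axis and vertical below 0.06 rad and value of joint keeper below 0.08 rad and distance of blank_grip from where it was at the start of the episode below 0.03 m); the robot touches nothing.
It fails at once if the other die is shoved or lifted away from where it stood (distance of blank_grip from where it was at the start of the episode above 0.04 m).
It also fails if it takes over 64 s, if anything falls off the work surface, if the arm or the gripper's body presses on something with over 40 N, if the wrist force passes 120 N, or if a joint passes its speed limit or range.

## Working session

There is one attempt and no reset: what is moved stays moved. The work goes in short steps, Python scripts to look and compute and a shell command to move; the robot and the scene stay as the last step left them, time stands still between calls to the robot, and variables do not carry over. Pictures are saved under pics/ and viewed, on a budget of 10 in all, crops included, one or two more only if the job needs it, and the job is handed in when it is done.

```bash
mkdir -p pics; cat > h.py <<'E'
import numpy as np, cv2
from cell import get_obs, eyes, boxes_of, tip_of
from scipy.spatial.transform import Rotation as R
def tool():
    o=get_obs(); T=np.eye(4); T[:3,:3]=R.from_euler('xyz',o['ee_rot']).as_matrix(); T[:3,3]=o['eef_pos']; return T
def grab(n):
    T=tool(); f=eyes.grab_frame(n)
    f['P']=T@f['mount'] if 'mount' in f else f['cam_to_world']; return f
def ray(f,uv):
    d=np.linalg.inv(f['K'])@[uv[0],uv[1],1]; return f['P'][:3,3], f['P'][:3,:3]@d
def atz(f,uv,z):
    o,d=ray(f,uv); return o+d*(z-o[2])/d[2]
def proj(f,p):
    q=np.linalg.inv(f['P'])@np.append(p,1); q=f['K']@q[:3]; return q[:2]/q[2]
def tri(rs):
    A=np.zeros((3,3));b=np.zeros(3)
    for o,d in rs:
        d=d/np.linalg.norm(d); M=np.eye(3)-np.outer(d,d); A+=M;b+=M@o
    p=np.linalg.solve(A,b)
    return p,[np.linalg.norm(np.cross(p-o,d/np.linalg.norm(d))) for o,d in rs]
def save(n,img): cv2.imwrite('pics/'+n+'.png',img[...,::-1])
E
python3 - <<'E'
from h import *
np.set_printoptions(precision=3,suppress=True)
print(get_obs())
ims=[]
for c in ['scene','top','wrist']:
    f=grab(c); save(c,f['img']); ims.append(f['img']); print(c,f['P'][:3,3],f['K'][0,0])
    for n in ['die_grip','blank_grip','pocket','keeper_hinge','keeper_post']:
        print(n,[(np.round(d['location'],1).tolist(),round(d['p'],2)) for d in tip_of(n,c)][:3])
E
python3 -c "
import cv2,numpy as np
a=[cv2.imread(f'pics/{c}.png') for c in ['scene','top','wrist']]
cv2.imwrite('pics/all.png',cv2.resize(np.vstack([np.hstack(a[:2]),np.hstack([a[2],a[2]*0])]),(800,600),interpolation=cv2.INTER_AREA))"
```

```text
{'time_s': 0.0, 'joints': array([-0.927,  0.256,  0.107, -0.001, -1.424, -0.285]), 'joint_vel': array([ 0.001,  0.   ,  0.002, -0.   ,  0.001,  0.001]), 'joint_efforts': array([  0.001, -38.663,  23.794,   5.365,  -0.006,   0.   ]), 'eef_pos': array([ 0.193, -0.514,  0.228]), 'ee_rot': array([ 3.14 , -0.   , -2.783]), 'wrist_force': array([ 0.855, -0.091, -0.82 ]), 'torque': array([0.072, 0.029, 0.02 ]), 'grip_width': 0.08576735183151225}
scene [0.225 0.551 0.778] 415.60902884760156
die_grip [([253.5, 173.9], 0.76)]
blank_grip [([311.7, 176.0], 0.81)]
pocket [([245.7, 236.6], 0.61)]
keeper_hinge [([221.0, 231.4], 0.81)]
keeper_post [([171.0, 221.4], 0.67)]
top [ 0.344 -0.084  1.093] 375.92847932725186
die_grip [([316.4, 160.1], 0.8)]
blank_grip [([338.2, 215.9], 0.69)]
pocket [([236.5, 188.5], 0.94), ([209.1, 176.5], 0.48)]
keeper_hinge [([206.4, 177.2], 0.75)]
keeper_post [([202.8, 134.2], 0.56)]
wrist [ 0.129 -0.539  0.374] 279.93559402435386
die_grip []
blank_grip []
pocket []
keeper_hinge []
keeper_post []
```

View pics/all.png

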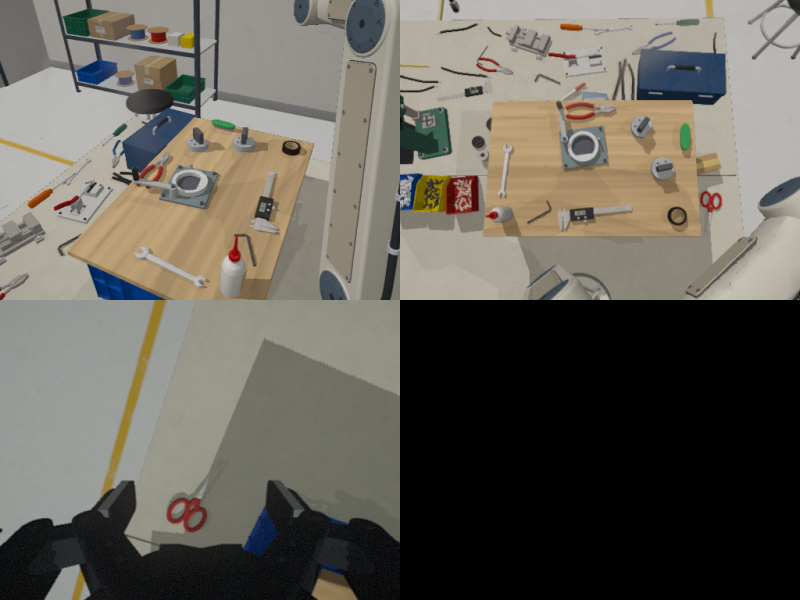

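The scene shows two dies, one at top (316,160) and one at (338,216), and the holder at top (236,188). The keeper is open, with its post near (203,134). I'll triangulate and zoom in on the dies.

```bash
python3 - <<'E'
from h import *
np.set_printoptions(precision=4,suppress=True)
fs=grab('scene');ft=grab('top')
for n in ['die_grip','blank_grip','pocket','keeper_hinge','keeper_post']:
    a=tip_of(n,'scene')[0]['location'];b=tip_of(n,'top')[0]['location']
    print(n,tri([ray(fs,a),ray(ft,b)]))
M=ft['P'][:3,:3]; print(M)
t=cv2.resize(ft['img'][120:250,190:370],None,fx=4,fy=4,interpolation=cv2.INTER_CUBIC)
save('c1',t[:, :720])
E
```

```text
Traceback (most recent call last):
IndexError: list index out of range
```

```bash
python3 - <<'E'
from h import *
np.set_printoptions(precision=4,suppress=True)
fs=grab('scene');ft=grab('top')
t=cv2.resize(ft['img'][120:250,190:370],None,fx=4,fy=4,interpolation=cv2.INTER_CUBIC)
save('c1',t)
S=dict(die_grip=[253.5,173.9],blank_grip=[311.7,176],pocket=[245.7,236.6],keeper_hinge=[221,231.4],keeper_post=[171,221.4])
T=dict(die_grip=[316.4,160.1],blank_grip=[338.2,215.9],pocket=[236.5,188.5],keeper_hinge=[206.4,177.2],keeper_post=[202.8,134.2])
for n in S: print(n,*tri([ray(fs,S[n]),ray(ft,T[n])]))
print(ft['P'][:3,:3])
E
```

```text
die_grip [ 0.5898 -0.2189  0.23  ] [np.float64(0.003787815123405796), np.float64(0.0037878151234059174)]
blank_grip [ 0.4565 -0.2644  0.2325] [np.float64(0.004080877655428189), np.float64(0.004080877655428329)]
pocket [ 0.5229 -0.0292  0.2053] [np.float64(0.00024394198650889108), np.float64(0.000243941986508986)]
keeper_hinge [0.5392 0.0364 0.2644] [np.float64(0.0022423733506038205), np.float64(0.002242373350604044)]
keeper_post [0.6435 0.0483 0.2621] [np.float64(0.0032770822779135743), np.float64(0.0032770822779134797)]
[[ 0.0004 -0.981   0.194 ]
 [-0.9999  0.0021  0.0128]
 [-0.013  -0.194  -0.9809]]
```

View pics/c1.png

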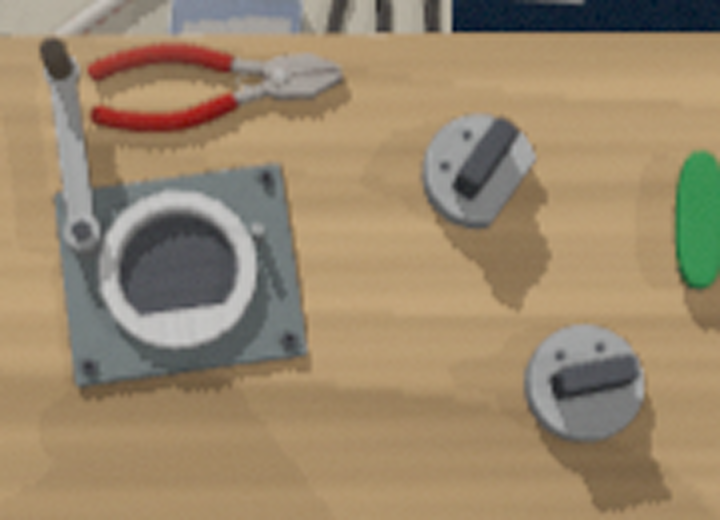

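The die to fit is the upper one at top (316,160), with its flat facing lower right, yaw ≈ 0.96. The pocket's yaw is ≈ 0.12. I'm moving to a look pose near the die with tool yaw -0.61.

```bash
python3 -m pendant '[{"tz":-0.08,"fingers":0.06},{"tz":-0.17},{"tz":-0.17},{"tz":-0.17},{"tx":-0.44,"ty":0.186,"tz":-0.17,"wz":-2.17},{"tx":-0.44,"ty":0.186,"tz":-0.17,"wz":-2.17},{"tx":-0.44,"ty":0.186,"tz":-0.17,"wz":-2.17},{"tx":-0.44,"ty":0.186,"tz":-0.17,"wz":-2.17},{"tx":-0.44,"ty":0.186,"tz":-0.17,"wz":-2.17},{"tx":-0.44,"ty":0.186,"tz":-0.17,"wz":-2.17}]'
```

```text
invalid input at $[0]: expected keys wx, wy, wz, tx, ty, tz, fingers
```

```bash
python3 -m pendant '[{"wx":0,"wy":0,"wz":0,"tx":0,"ty":0,"tz":-0.17,"fingers":0.06},{"wx":0,"wy":0,"wz":0,"tx":0,"ty":0,"tz":-0.17,"fingers":0.06},{"wx":0,"wy":0,"wz":0,"tx":0,"ty":0,"tz":-0.17,"fingers":0.06},{"wx":0,"wy":0,"wz":0,"tx":0,"ty":0,"tz":-0.17,"fingers":0.06},{"wx":0,"wy":0,"wz":-2.17,"tx":-0.44,"ty":0.186,"tz":-0.17,"fingers":0.06},{"wx":0,"wy":0,"wz":-2.17,"tx":-0.44,"ty":0.186,"tz":-0.17,"fingers":0.06},{"wx":0,"wy":0,"wz":-2.17,"tx":-0.44,"ty":0.186,"tz":-0.17,"fingers":0.06},{"wx":0,"wy":0,"wz":-2.17,"tx":-0.44,"ty":0.186,"tz":-0.17,"fingers":0.06},{"wx":0,"wy":0,"wz":-2.17,"tx":-0.44,"ty":0.186,"tz":-0.17,"fingers":0.06},{"wx":0,"wy":0,"wz":-2.17,"tx":-0.44,"ty":0.186,"tz":-0.17,"fingers":0.06}]'
cat >> h.py <<'E'
def to(p,yaw):
    "shift/turn in tool axes from the current pose to world TCP p with tool down at yaw"
    T=tool(); G=R.from_euler('xyz',[np.pi,0,yaw]).as_matrix()
    print('shift',np.round(T[:3,:3].T@(np.array(p)-T[:3,3]),4),'turn',np.round(R.from_matrix(T[:3,:3].T@G).as_rotvec(),4))
E
python3 -c "
from h import *
to([.541,-.185,.40],-.61)"
```

```text
time_s: 1.98
eef_pos: [0.3756, -0.3413, 0.3973]
ee_rot: [-3.141, -0.0, -2.027]
wrist_force: [1.7, -0.4, -0.1]
grip_width: 0.0598
shift [-0.2132 -0.0797 -0.0026] turn [-5.0000e-04 -5.0000e-04 -1.4168e+00]
```

```bash
python3 -m pendant '[{"wx":0,"wy":0,"wz":-1.417,"tx":-0.213,"ty":-0.08,"tz":0,"fingers":0.06},{"wx":0,"wy":0,"wz":-1.417,"tx":-0.213,"ty":-0.08,"tz":0,"fingers":0.06},{"wx":0,"wy":0,"wz":-1.417,"tx":-0.213,"ty":-0.08,"tz":0,"fingers":0.06},{"wx":0,"wy":0,"wz":-1.417,"tx":-0.213,"ty":-0.08,"tz":0,"fingers":0.06},{"wx":0,"wy":0,"wz":-1.417,"tx":-0.213,"ty":-0.08,"tz":0,"fingers":0.06},{"wx":0,"wy":0,"wz":-1.417,"tx":-0.213,"ty":-0.08,"tz":0,"fingers":0.06},{"wx":0,"wy":0,"wz":-1.417,"tx":-0.213,"ty":-0.08,"tz":0,"fingers":0.06},{"wx":0,"wy":0,"wz":-1.417,"tx":-0.213,"ty":-0.08,"tz":0,"fingers":0.06},{"wx":0,"wy":0,"wz":-1.417,"tx":-0.213,"ty":-0.08,"tz":0,"fingers":0.06},{"wx":0,"wy":0,"wz":-1.417,"tx":-0.213,"ty":-0.08,"tz":0,"fingers":0.06}]'
python3 -m pendant '[{"wx":0,"wy":0,"wz":-0.165,"tx":0,"ty":0,"tz":0,"fingers":0.06},{"wx":0,"wy":0,"wz":-0.165,"tx":0,"ty":0,"tz":0,"fingers":0.06},{"wx":0,"wy":0,"wz":-0.165,"tx":0,"ty":0,"tz":0,"fingers":0.06}]'
python3 - <<'E'
from h import *
np.set_printoptions(precision=4,suppress=True)
to([.541,-.185,.40],-.61)
f=grab('wrist'); save('w1',f['img']); print(f['P'][:3])
for n in ['die_grip','blank_grip','pocket','keeper_hinge','keeper_post']:
    for d in tip_of(n,'wrist')[:2]: print(n,d['p'],np.round(d['location'],1),atz(f,d['location'],.23))
print('pred',proj(f,[.5898,-.2189,.23]))
E
```

```text
time_s: 2.82
eef_pos: [0.5414, -0.1877, 0.3969]
ee_rot: [3.141, 0.0, -0.776]
wrist_force: [-0.7, -0.1, 0.2]
grip_width: 0.0602
time_s: 3.07
eef_pos: [0.5412, -0.1879, 0.397]
ee_rot: [3.142, 0.0, -0.616]
wrist_force: [-0.4, -0.4, -0.6]
grip_width: 0.0599
shift [-0.0018 -0.0023 -0.003 ] turn [ 0.      0.0001 -0.0063]
[[-0.5785 -0.7854 -0.2203  0.5969]
 [-0.8157  0.5569  0.1564 -0.2279]
 [-0.0002  0.2702 -0.9628  0.5425]]
die_grip 0.94 [245.4 127.5] [ 0.5873 -0.2055  0.23  ]
blank_grip 0.92 [353.1 196. ] [ 0.4507 -0.2622  0.23  ]
pocket 0.68 [158.9 251.6] [ 0.5272 -0.0293  0.23  ]
keeper_hinge 0.4 [162.5 247.6] [ 0.5288 -0.0365  0.23  ]
keeper_post 0.71 [ 26.7 220. ] [0.651  0.0725 0.23  ]
pred [254.011  118.3246]
```

View pics/w1.png

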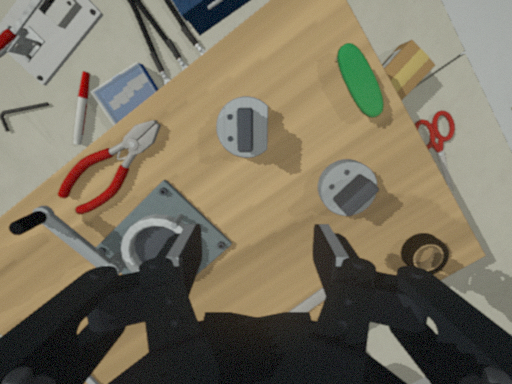

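The wrist image shows the die at (245,128) with its bar vertical, so the jaws are already aligned. The blank is at (350,188) and the holder at (165,245). Next I'll triangulate with all the views and get the bar and disc geometry.

```bash
python3 - <<'E'
from h import *
np.set_printoptions(precision=4,suppress=True)
fs=grab('scene');ft=grab('top');fw=grab('wrist')
S=dict(die_grip=[253.5,173.9],blank_grip=[311.7,176],pocket=[245.7,236.6],keeper_post=[171,221.4])
T=dict(die_grip=[316.4,160.1],blank_grip=[338.2,215.9],pocket=[236.5,188.5],keeper_post=[202.8,134.2])
W=dict(die_grip=[245.4,127.5],blank_grip=[353.1,196],pocket=[158.9,251.6],keeper_post=[26.7,220])
for n in S:
    print(n,*tri([ray(fs,S[n]),ray(ft,T[n]),ray(fw,W[n])]), tri([ray(ft,T[n]),ray(fw,W[n])])[0], tri([ray(fs,S[n]),ray(fw,W[n])])[0])
g=fw['img'][95:165,205:285].astype(int); m=(g.max(2)<95).astype(np.uint8)
n,l,st,c=cv2.connectedComponentsWithStats(m)
for i in range(1,n):
    if st[i,4]>150:
        print(st[i],c[i]+[205,95],cv2.minAreaRect(np.argwhere(l==i)[:,::-1].astype(np.float32)))
save('c2',cv2.resize(fw['img'][85:285,80:400],None,fx=2.5,fy=2.5,interpolation=cv2.INTER_CUBIC))
E
```

```text
die_grip [ 0.587  -0.2116  0.2371] [np.float64(0.0031143453046797755), np.float64(0.0077198511355920235), np.float64(0.005453056954685548)] [ 0.5843 -0.212   0.2493] [ 0.5877 -0.2063  0.2391]
blank_grip [ 0.455  -0.262   0.2357] [np.float64(0.004901554426214113), np.float64(0.0038855277080847655), np.float64(0.0017708217314397518)] [ 0.4524 -0.2631  0.2348] [ 0.4568 -0.2597  0.2374]
pocket [ 0.5219 -0.0243  0.2129] [np.float64(0.0026799405319271148), np.float64(0.0054490781663082), np.float64(0.005520930763593211)] [ 0.5227 -0.0278  0.2229] [ 0.5214 -0.02    0.2135]
keeper_post [0.6457 0.0468 0.2586] [np.float64(0.0034598624559028053), np.float64(0.004053839619239706), np.float64(0.0017329385849135187)] [0.6455 0.0489 0.2532] [0.6479 0.0455 0.259 ]
[ 32  13  16  44 647] [244.9969 129.4019] ((39.5, 34.5), (43.0, 15.0), 90.0)
```

View pics/c2.png

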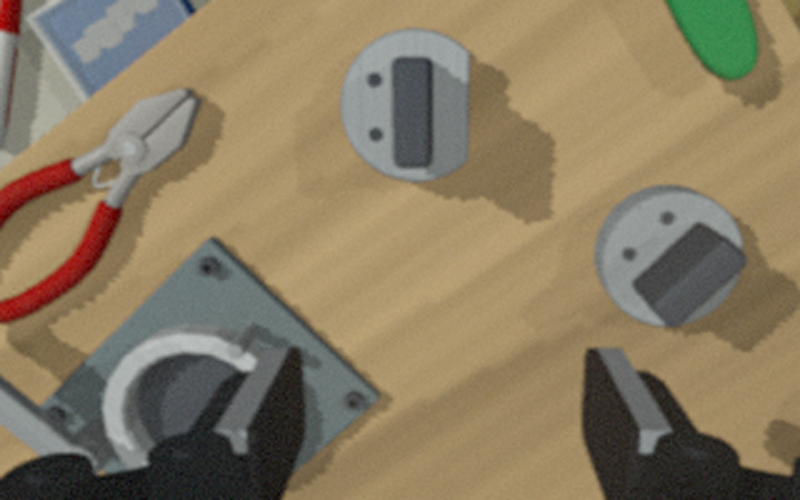

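```bash
python3 - <<'E'
from h import *
np.set_printoptions(precision=4,suppress=True)
fw=grab('wrist'); T=tool()
print(atz(fw,[244.5,129.5],.257), atz(fw,[245.4,127.5],.239))
for z in (0,.025,.1): print(z,proj(fw,(T@[0,0,z,1])[:3]))
p=atz(fw,[244.8,128.5],.248)
to([p[0],p[1],.32],-.616)
E
```

```text
[ 0.587  -0.2057  0.257 ] [ 0.5875 -0.2063  0.239 ]
0 [256.4469 233.4732]
0.025 [256.5131 216.9186]
0.1 [256.6367 186.0121]
shift [ 0.048  -0.0122  0.077 ] turn [-0.     -0.0001 -0.0021]
```

```bash
python3 -m pendant '[{"wx":0,"wy":0,"wz":0,"tx":0.024,"ty":-0.006,"tz":0.03,"fingers":0.06},{"wx":0,"wy":0,"wz":0,"tx":0.048,"ty":-0.012,"tz":0.06,"fingers":0.06},{"wx":0,"wy":0,"wz":0,"tx":0.048,"ty":-0.012,"tz":0.077,"fingers":0.06},{"wx":0,"wy":0,"wz":0,"tx":0.048,"ty":-0.012,"tz":0.077,"fingers":0.06},{"wx":0,"wy":0,"wz":0,"tx":0.048,"ty":-0.012,"tz":0.077,"fingers":0.06}]'
python3 - <<'E'
from h import *
np.set_printoptions(precision=4,suppress=True)
f=grab('wrist'); save('w2',f['img'])
T=tool();print(T[:3,3])
for d in tip_of('die_grip','wrist')[:2]: print(d['p'],np.round(d['location'],1),atz(f,d['location'],.239))
for z in (.05,.061,.081,.1): print(z,proj(f,(T@[0,0,z,1])[:3]))
for d in tip_of('die_grip','top')[:2]: print('top',d)
E
```

```text
time_s: 3.98
eef_pos: [0.5868, -0.2062, 0.3197]
ee_rot: [3.14, 0.001, -0.618]
wrist_force: [-0.9, 0.5, 1.0]
grip_width: 0.0602
[ 0.5872 -0.2064  0.3218]
0.79 [257.7 192.7] [ 0.5857 -0.2068  0.239 ]
0.05 [256.2936 204.4436]
0.061 [256.3029 199.6376]
0.081 [256.3175 192.0108]
0.1 [256.3294 185.8409]
top {'location': [315.6, 160.2], 'p': 0.56}
```

View pics/w2.png

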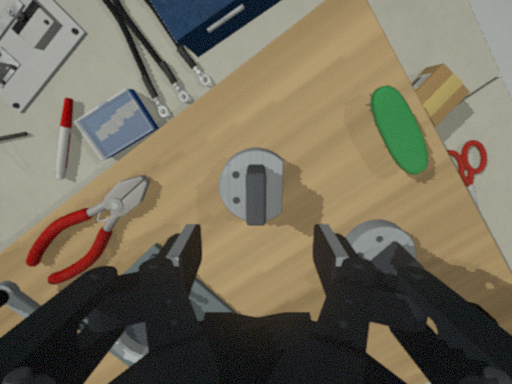

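The bar is centred under the jaws at (256,195). Descending.

```bash
python3 -m pendant '[{"wx":0,"wy":0,"wz":0,"tx":0,"ty":0,"tz":0.03,"fingers":0.06},{"wx":0,"wy":0,"wz":0,"tx":0,"ty":0,"tz":0.05,"fingers":0.06},{"wx":0,"wy":0,"wz":0,"tx":0,"ty":0,"tz":0.06,"fingers":0.06},{"wx":0,"wy":0,"wz":0,"tx":0,"ty":0,"tz":0.069,"fingers":0.06},{"wx":0,"wy":0,"wz":0,"tx":0,"ty":0,"tz":0.069,"fingers":0.06},{"wx":0,"wy":0,"wz":0,"tx":0,"ty":0,"tz":0.069,"fingers":0.0},{"wx":0,"wy":0,"wz":0,"tx":0,"ty":0,"tz":0.069,"fingers":0.0},{"wx":0,"wy":0,"wz":0,"tx":0,"ty":0,"tz":0.069,"fingers":0.0},{"wx":0,"wy":0,"wz":0,"tx":0,"ty":0,"tz":0.069,"fingers":0.0},{"wx":0,"wy":0,"wz":0,"tx":0,"ty":0,"tz":0.069,"fingers":0.0}]'
```

```text
time_s: 4.97
eef_pos: [0.5878, -0.2059, 0.2524]
ee_rot: [-3.14, -0.002, -0.618]
wrist_force: [-0.0, 1.1, 4.8]
grip_width: 0.0138
```

Gripped (13.8 mm reading). I'll lift, then go to a look pose beside the pocket at tool yaw -1.45.

```bash
python3 -m pendant '[{"wx":0,"wy":0,"wz":0,"tx":0,"ty":0,"tz":-0.02,"fingers":0.0},{"wx":0,"wy":0,"wz":0,"tx":0,"ty":0,"tz":-0.05,"fingers":0.0},{"wx":0,"wy":0,"wz":0,"tx":0,"ty":0,"tz":-0.09,"fingers":0.0},{"wx":0,"wy":0,"wz":0,"tx":0,"ty":0,"tz":-0.128,"fingers":0.0},{"wx":0,"wy":0,"wz":0,"tx":0,"ty":0,"tz":-0.128,"fingers":0.0},{"wx":0,"wy":0,"wz":0,"tx":0,"ty":0,"tz":-0.128,"fingers":0.0}]'
python3 -c "
from h import *
print(get_obs()['grip_width'])
to([.512,.054,.38],-1.45)"
```

```text
time_s: 5.47
eef_pos: [0.5881, -0.206, 0.3806]
ee_rot: [-3.139, -0.004, -0.618]
wrist_force: [0.9, 0.3, -5.4]
grip_width: 0.0136
0.013552667321869521
shift [-0.2126 -0.1679  0.0003] turn [-0.0038 -0.0023  0.8322]
```

```bash
python3 -m pendant '[{"wx":0,"wy":0,"wz":0.1,"tx":-0.025,"ty":-0.02,"tz":0,"fingers":0.0},{"wx":0,"wy":0,"wz":0.2,"tx":-0.05,"ty":-0.04,"tz":0,"fingers":0.0},{"wx":0,"wy":0,"wz":0.3,"tx":-0.08,"ty":-0.065,"tz":0,"fingers":0.0},{"wx":0,"wy":0,"wz":0.4,"tx":-0.11,"ty":-0.09,"tz":0,"fingers":0.0},{"wx":0,"wy":0,"wz":0.5,"tx":-0.14,"ty":-0.112,"tz":0,"fingers":0.0},{"wx":0,"wy":0,"wz":0.6,"tx":-0.17,"ty":-0.134,"tz":0,"fingers":0.0},{"wx":0,"wy":0,"wz":0.7,"tx":-0.195,"ty":-0.154,"tz":0,"fingers":0.0},{"wx":0,"wy":0,"wz":0.8,"tx":-0.2125,"ty":-0.168,"tz":0,"fingers":0.0},{"wx":0,"wy":0,"wz":0.832,"tx":-0.2125,"ty":-0.168,"tz":0,"fingers":0.0},{"wx":0,"wy":0,"wz":0.832,"tx":-0.2125,"ty":-0.168,"tz":0,"fingers":0.0}]'
python3 - <<'E'
from h import *
np.set_printoptions(precision=4,suppress=True)
f=grab('wrist'); save('w3',f['img'])
T=tool();print(T[:3,3],get_obs()['ee_rot'],get_obs()['grip_width'])
for n in ['die_grip','pocket','keeper_hinge','keeper_post']:
    for d in tip_of(n,'wrist')[:2]: print(n,d['p'],np.round(d['location'],1),[atz(f,d['location'],z) for z in (.21,.25)])
E
```

```text
time_s: 6.3
eef_pos: [0.51, 0.0554, 0.3765]
ee_rot: [3.137, -0.0, -1.448]
wrist_force: [0.4, 0.1, -4.3]
grip_width: 0.0133
[0.5104 0.0546 0.3768] [ 3.1372 -0.0004 -1.4473] 0.01342695756195707
die_grip 0.64 [258.1 225.7] [array([0.4994, 0.1226, 0.21  ]), array([0.5019, 0.1053, 0.25  ])]
pocket 0.8 [251.3  97.7] [array([ 0.5247, -0.0225,  0.21  ]), array([ 0.524 , -0.0212,  0.25  ])]
keeper_hinge 0.69 [223.5 155.8] [array([0.5484, 0.0431, 0.21  ]), array([0.5447, 0.0359, 0.25  ])]
keeper_post 0.84 [117. 153.] [array([0.6667, 0.0543, 0.21  ]), array([0.6478, 0.0458, 0.25  ])]
keeper_post 0.46 [258.3 229.5] [array([0.4986, 0.1275, 0.21  ]), array([0.5012, 0.1096, 0.25  ])]
```

View pics/w3.png

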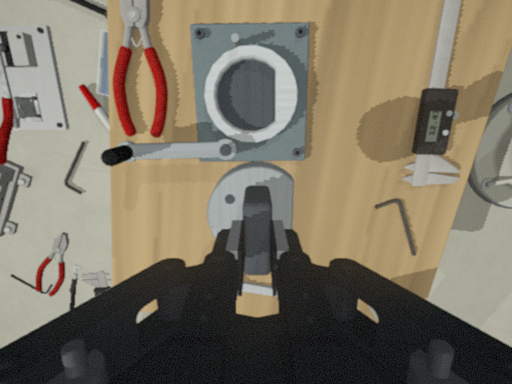

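The wrist view shows the pocket ring centred near (251,94), with its flat near column 274 and close to vertical, and the keeper open to the left. The die is in hand with its flat on the same side. Now I'll fit the ring and the flat numerically.

```bash
python3 - <<'E'
from h import *
np.set_printoptions(precision=4,suppress=True)
f=grab('wrist'); T=tool()
im=f['img']; g=im.astype(int).max(2); x0,y0=190,30; c=g[y0:158,x0:312]
print(c[::8,::8])
for th in (165,180,195):
    m=(c>th).astype(np.uint8)
    n,l,st,ce=cv2.connectedComponentsWithStats(m); i=1+st[1:,4].argmax(); m=(l==i).astype(np.uint8)
    cs,h=cv2.findContours(m,cv2.RETR_CCOMP,cv2.CHAIN_APPROX_NONE)
    for k,q in enumerate(cs):
        if cv2.contourArea(q)>1200:
            q=q.reshape(-1,2)+[x0,y0]
            e=cv2.fitEllipse(q.astype(np.float32)) ; print(th,'hole' if h[0][k][3]>=0 else 'outer',cv2.contourArea(q.astype(np.int32)),e, q.min(0),q.max(0))
            if h[0][k][3]>=0:
                r=[q[q[:,1]==y][:,0].max() for y in range(78,112)]; print(r,np.polyfit(range(78,112),r,1))
# plate edges: dark plate mask
save('c3',cv2.resize(im[15:265,150:350],None,fx=3,fy=2.4,interpolation=cv2.INTER_CUBIC)); 
E
```

```text
[[176 126 121 128 131 129 130 128 127 130 128 130 127 128  94 117]
 [183  91  84 132 130 130 163 130  98 100  97 132 130 130  94 122]
 [181 122 130 130 128 125  91  92  95  97 118 130 127 124 128 126]
 [177 134 130 129 127 185 200 202 202 202 203  92  91 127 131 130]
 [173 130 134 132 205 194 162 111 107 174 201 201 117  94 126 138]
 [172 129 128 202 203  97  64  88  91  91  86 198 203  93  94 137]
 [176 134 131 199 116  68  93  91  95  94  90 200 201 180  95 137]
 [172 132 140 202  66  62  96  94 101  97  94 199 201 202  95 132]
 [174 134 172 199  64  82  91  94 103  94  95 196 195 195  99 127]
 [175 132 157 202  69  73  97  92  94  99  95 199 197 196  96 127]
 [177 137 119 199  69  66  93  94 101  94  97 201 196 195  98 118]
 [176 134 129 203 166  76  72  94  97  93  93 205 200 104  97 126]
 [178 116  98 119 201 144  68  69  89  96 110 200 196 103 131 120]
 [132 127  99  93  91 198 200 144 163 194 200 188 132 127 129 123]
 [133 135 101  97 153 162  94 157 163 171 125 129 128 132 130 121]
 [174 175 175 176 102  89  96  93 121 124 129 132 131 123  98 119]]
165 outer 2744.5 ((251.04335021972656, 95.37721252441406), (85.35526275634766, 87.9436264038086), 168.31771850585938) [206  48] [297 143]
180 outer 2490.5 ((250.8959197998047, 95.40547943115234), (84.66532135009766, 87.54058074951172), 173.70362854003906) [206  48] [297 143]
195 outer 1456.5 ((250.7091827392578, 95.78717803955078), (84.44417572021484, 87.9231185913086), 6.065181255340576) [237  49] [296 142]
```

```bash
cat > fit.py <<'E'
from h import *
from scipy.optimize import least_squares
np.set_printoptions(precision=4,suppress=True)
def run(f,c0=(247,94),z=.225,rmax=60):
    g=cv2.GaussianBlur(f['img'],(0,0),.8).astype(float).max(2)
    inn=[];out=[]
    for a in np.deg2rad(np.arange(0,360,3)):
        r=np.arange(8,rmax,.25); v=cv2.remap(g.astype(np.float32),(c0[0]+r*np.cos(a)).astype(np.float32)[None],(c0[1]+r*np.sin(a)).astype(np.float32)[None],1)[0]
        i=np.argmax(v>150)
        if v[i]<=150: continue
        j=i+np.argmax(v[i:]<165) if (v[i:]<165).any() and v[i:].max()>185 else None
        inn.append([a,*atz(f,[c0[0]+r[i]*np.cos(a),c0[1]+r[i]*np.sin(a)],z)])
        k=i+np.argmax(v[i:]>185)
        if (v[k:]<165).any(): j=k+np.argmax(v[k:]<165); out.append([a,*atz(f,[c0[0]+r[j]*np.cos(a),c0[1]+r[j]*np.sin(a)],z)])
    return np.array(inn),np.array(out)
def circ(P):
    F=lambda s:np.hypot(P[:,0]-s[0],P[:,1]-s[1])-s[2]
    return least_squares(F,[*P.mean(0),.04],loss='soft_l1',f_scale=.0007)
E
python3 - <<'E'
from fit import *
f=grab('wrist')
inn,out=run(f)
a=np.rad2deg(inn[:,0]); flat=(a<42)|(a>318)
s=circ(inn[~flat][:,1:3]); print('inner',s.x,np.median(abs(s.fun)))
s2=circ(out[:,1:3]); print('outer',s2.x,np.median(abs(s2.fun)))
F=inn[(a<33)|(a>327)][:,1:3]; vx,vy,x,y=cv2.fitLine(F.astype(np.float32),cv2.DIST_HUBER,0,.001,.001).ravel()
n=np.array([vy,-vx]); n*=np.sign(n[0]); print('flat yaw',np.arctan2(n[1],n[0]),'dist',(s.x[:2]-[x,y])@n,'resid',np.round(((F-[x,y])@n)*1e3,1))
E
```

```text
inner [ 0.5267 -0.0236  0.0357] 0.00013851992564699322
outer [ 0.5257 -0.0244  0.0465] 0.00024270477761404244
flat yaw 0.13849945 dist 0.02589842697342448 resid [-0.1 -0.   0.1  0.   0.1 -0.  -0.1 -0.   0.2  0.2 -0.1 -0.1 -0.   0.2
 -0.  -0.1 -0.   0.1  0.   0.1 -0. ]
```

```bash
python3 - <<'E'
from fit import *
f=grab('wrist');T=tool();im=f['img']
for p in [(.034,0,.032),(.034,0,.052),(0,.034,.032),(0,.034,.052),(0,-.024,.032),(0,-.024,.052),(.022,0,-.006),(.022,0,.032)]: print(p,proj(f,(T@[*p,1])[:3]))
save('c4',cv2.resize(im[145:265,190:330],None,fx=5,fy=5,interpolation=cv2.INTER_CUBIC))
E
```

```text
(0.034, 0, 0.032) [256.8534 163.9532]
(0.034, 0, 0.052) [256.8352 158.537 ]
(0, 0.034, 0.032) [307.1403 213.3983]
(0, 0.034, 0.052) [302.4814 203.6569]
(0, -0.024, 0.032) [221.3978 213.4643]
(0, -0.024, 0.052) [224.6537 203.7152]
(0.022, 0, -0.006) [256.9129 200.4546]
(0.022, 0, 0.032) [256.8636 181.9836]
```

View pics/c4.png

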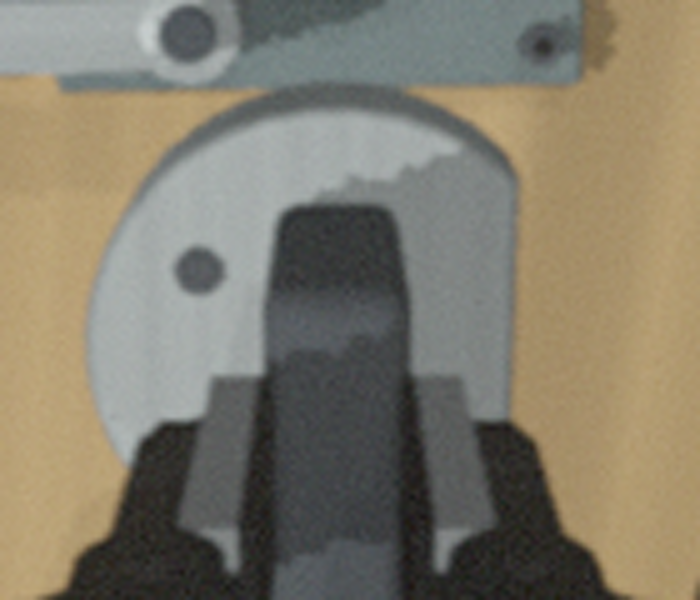

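The die in hand sits about 2.5 mm toward tool -x, centred in y. The pocket is at about (0.526,-0.024), yaw 0.138, rim z ≈ 0.225. I'll move over it and stop about 20 mm above the rim.

```bash
python3 -c "
from h import *
to([.5265,-.0265,.30],.1385-np.pi/2)"
```

```text
shift [ 0.0812 -0.0054  0.0787] turn [ 0.0005 -0.0001 -0.0182]
```

```bash
python3 -m pendant '[{"wx":0,"wy":0,"wz":-0.018,"tx":0.03,"ty":-0.0054,"tz":0,"fingers":0.0},{"wx":0,"wy":0,"wz":-0.018,"tx":0.06,"ty":-0.0054,"tz":0,"fingers":0.0},{"wx":0,"wy":0,"wz":-0.018,"tx":0.0812,"ty":-0.0054,"tz":0,"fingers":0.0},{"wx":0,"wy":0,"wz":-0.018,"tx":0.0812,"ty":-0.0054,"tz":0.03,"fingers":0.0},{"wx":0,"wy":0,"wz":-0.018,"tx":0.0812,"ty":-0.0054,"tz":0.06,"fingers":0.0},{"wx":0,"wy":0,"wz":-0.018,"tx":0.0812,"ty":-0.0054,"tz":0.0787,"fingers":0.0},{"wx":0,"wy":0,"wz":-0.018,"tx":0.0812,"ty":-0.0054,"tz":0.0787,"fingers":0.0},{"wx":0,"wy":0,"wz":-0.018,"tx":0.0812,"ty":-0.0054,"tz":0.0787,"fingers":0.0}]'
python3 - <<'E'
from fit import *
f=grab('wrist');T=tool();im=f['img']
o=get_obs(); print(o['eef_pos'],o['ee_rot'],o['wrist_force'])
to([.5265,-.0265,.30],.1385-np.pi/2)
y=.1385; C=np.array([.5262,-.024])
# predicted outlines: housing top circle (red), disc bottom circle (green) on enlarged crop
k=4; u0,v0=180,110
b=cv2.resize(im[v0:260,u0:335],None,fx=k,fy=k,interpolation=cv2.INTER_CUBIC)
for a in np.linspace(0,2*np.pi,120):
    p=proj(f,[C[0]+.047*np.cos(a),C[1]+.047*np.sin(a),.225]); cv2.circle(b,tuple(int(v) for v in (p-[u0,v0])*k),1,(255,0,0),-1)
    d=(T@[-.0025+.034*np.cos(a),.034*np.sin(a),.0315,1])[:3]; p=proj(f,d); cv2.circle(b,tuple(int(v) for v in (p-[u0,v0])*k),1,(0,255,0),-1)
save('c5',b)
E
```

```text
time_s: 7.37
eef_pos: [0.5262, -0.0265, 0.3002]
ee_rot: [3.14, -0.001, -1.432]
wrist_force: [0.2, -0.9, -2.4]
grip_width: 0.0134
[ 0.527  -0.0264  0.3017] [-3.14   -0.0011 -1.4321] [ 0.2134  0.2343 -2.6703]
shift [0.     0.0005 0.0017] turn [-0.0016 -0.001   0.0002]
```

View pics/c5.png

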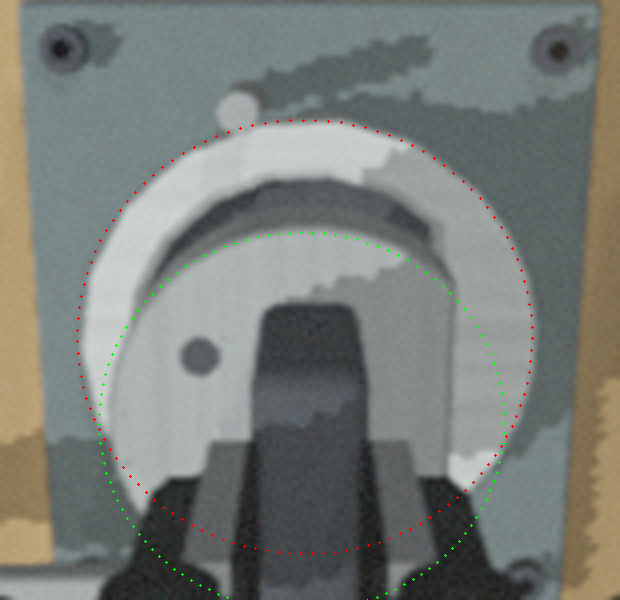

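The disc arc matches the prediction with about +0.7 mm in tool y to take out, and the ring matches too. Descending to just above the rim, then slowly in.

```bash
python3 -m pendant '[{"wx":0,"wy":0,"wz":0,"tx":0,"ty":-0.0007,"tz":0.01,"fingers":0.0},{"wx":0,"wy":0,"wz":0,"tx":0,"ty":-0.0007,"tz":0.018,"fingers":0.0},{"wx":0,"wy":0,"wz":0,"tx":0,"ty":-0.0007,"tz":0.021,"fingers":0.0},{"wx":0,"wy":0,"wz":0,"tx":0,"ty":-0.0007,"tz":0.0225,"fingers":0.0},{"wx":0,"wy":0,"wz":0,"tx":0,"ty":-0.0007,"tz":0.024,"fingers":0.0},{"wx":0,"wy":0,"wz":0,"tx":0,"ty":-0.0007,"tz":0.0255,"fingers":0.0},{"wx":0,"wy":0,"wz":0,"tx":0,"ty":-0.0007,"tz":0.027,"fingers":0.0},{"wx":0,"wy":0,"wz":0,"tx":0,"ty":-0.0007,"tz":0.0285,"fingers":0.0},{"wx":0,"wy":0,"wz":0,"tx":0,"ty":-0.0007,"tz":0.0285,"fingers":0.0}]'
```

```text
time_s: 8.17
eef_pos: [0.5271, -0.0258, 0.2716]
ee_rot: [3.141, 0.0, -1.432]
wrist_force: [-0.3, -0.1, -4.9]
grip_width: 0.0137
```

```bash
python3 -m pendant '[{"wx":0,"wy":0,"wz":0,"tx":0,"ty":0,"tz":0.0015,"fingers":0.0},{"wx":0,"wy":0,"wz":0,"tx":0,"ty":0,"tz":0.003,"fingers":0.0},{"wx":0,"wy":0,"wz":0,"tx":0,"ty":0,"tz":0.0045,"fingers":0.0},{"wx":0,"wy":0,"wz":0,"tx":0,"ty":0,"tz":0.006,"fingers":0.0},{"wx":0,"wy":0,"wz":0,"tx":0,"ty":0,"tz":0.006,"fingers":0.0}]'
```

```text
time_s: 8.58
eef_pos: [0.527, -0.0258, 0.2654]
ee_rot: [3.141, 0.0, -1.432]
wrist_force: [0.8, 0.1, -4.0]
grip_width: 0.0133
```

```bash
python3 -m pendant '[{"wx":0,"wy":0,"wz":0,"tx":0,"ty":0,"tz":0.0015,"fingers":0.0},{"wx":0,"wy":0,"wz":0,"tx":0,"ty":0,"tz":0.003,"fingers":0.0},{"wx":0,"wy":0,"wz":0,"tx":0,"ty":0,"tz":0.004,"fingers":0.0},{"wx":0,"wy":0,"wz":0,"tx":0,"ty":0,"tz":0.004,"fingers":0.0}]'
```

```text
time_s: 8.92
eef_pos: [0.527, -0.0258, 0.2615]
ee_rot: [3.141, 0.0, -1.432]
wrist_force: [-0.3, 0.2, -3.8]
grip_width: 0.0134
```

```bash
for i in 1; do python3 -m pendant '[{"wx":0,"wy":0,"wz":0,"tx":0,"ty":0,"tz":0.0015,"fingers":0.0},{"wx":0,"wy":0,"wz":0,"tx":0,"ty":0,"tz":0.003,"fingers":0.0},{"wx":0,"wy":0,"wz":0,"tx":0,"ty":0,"tz":0.003,"fingers":0.0}]'; done
```

```text
time_s: 9.17
eef_pos: [0.5275, -0.0258, 0.2604]
ee_rot: [-3.139, -0.0, -1.431]
wrist_force: [-2.5, 1.0, 4.2]
grip_width: 0.0133
```

Contact came at TCP z ≈ 0.260, about the predicted home height. I'll press slightly, then check before letting go.

```bash
python3 -m pendant '[{"wx":0,"wy":0,"wz":0,"tx":0,"ty":0,"tz":0.001,"fingers":0.0},{"wx":0,"wy":0,"wz":0,"tx":0,"ty":0,"tz":0.001,"fingers":0.0}]'
python3 - <<'E'
from fit import *
f=grab('wrist');T=tool();im=f['img']; print(T[:3,3],get_obs()['wrist_force'])
save('c6',cv2.resize(im[110:260,180:335],None,fx=4,fy=4,interpolation=cv2.INTER_CUBIC))
E
```

```text
time_s: 9.33
eef_pos: [0.5275, -0.0258, 0.2603]
ee_rot: [-3.138, -0.0, -1.431]
wrist_force: [-4.4, 2.1, 9.1]
grip_width: 0.0135
[ 0.5275 -0.0258  0.2603] [-3.8693  2.6439  8.8561]
```

View pics/c6.png

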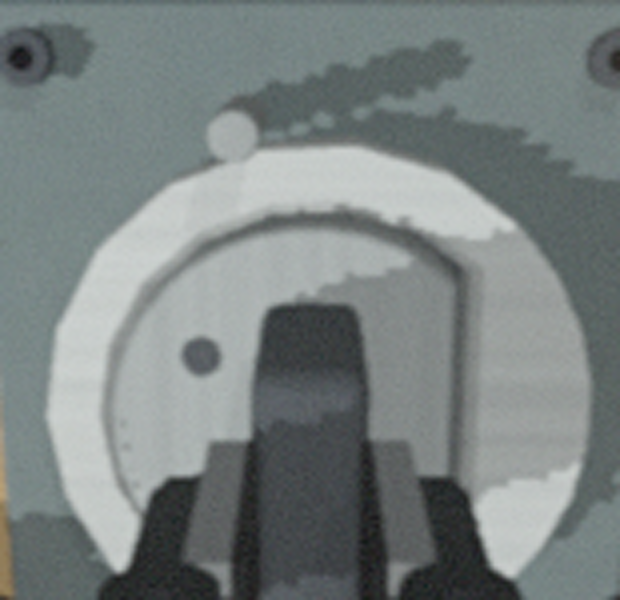

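The die is down inside the pocket with its flats matched: the disc rim sits inside the chamfer, with the flat at column ~460 parallel to the pocket's. Releasing and lifting.

```bash
python3 -m pendant '[{"wx":0,"wy":0,"wz":0,"tx":0,"ty":0,"tz":0,"fingers":0.045},{"wx":0,"wy":0,"wz":0,"tx":0,"ty":0,"tz":0,"fingers":0.045},{"wx":0,"wy":0,"wz":0,"tx":0,"ty":0,"tz":0,"fingers":0.045},{"wx":0,"wy":0,"wz":0,"tx":0,"ty":0,"tz":0,"fingers":0.045},{"wx":0,"wy":0,"wz":0,"tx":0,"ty":0,"tz":-0.02,"fingers":0.045},{"wx":0,"wy":0,"wz":0,"tx":0,"ty":0,"tz":-0.045,"fingers":0.045},{"wx":0,"wy":0,"wz":0,"tx":0,"ty":0,"tz":-0.06,"fingers":0.045},{"wx":0,"wy":0,"wz":0,"tx":0,"ty":0,"tz":-0.06,"fingers":0.0},{"wx":0,"wy":0,"wz":0,"tx":0,"ty":0,"tz":-0.06,"fingers":0.0},{"wx":0,"wy":0,"wz":0,"tx":0,"ty":0,"tz":-0.06,"fingers":0.0}]'
python3 -m pendant '[{"wx":0,"wy":0,"wz":0,"tx":0,"ty":0,"tz":0.015,"fingers":0.0},{"wx":0,"wy":0,"wz":0,"tx":0,"ty":0,"tz":0.025,"fingers":0.0},{"wx":0,"wy":0,"wz":0,"tx":0,"ty":0,"tz":0.028,"fingers":0.0},{"wx":0,"wy":0,"wz":0,"tx":0,"ty":0,"tz":0.028,"fingers":0.0}]'
```

```text
time_s: 10.22
eef_pos: [0.5269, -0.0257, 0.3168]
ee_rot: [3.14, 0.0, -1.432]
wrist_force: [-0.2, 0.1, -0.4]
grip_width: 0.0091
time_s: 10.55
eef_pos: [0.5264, -0.0259, 0.2881]
ee_rot: [3.138, -0.0, -1.432]
wrist_force: [0.3, 0.0, 0.9]
grip_width: 0.0001
```

```bash
python3 -m pendant '[{"wx":0,"wy":0,"wz":0,"tx":0,"ty":0,"tz":0.0015,"fingers":0.0},{"wx":0,"wy":0,"wz":0,"tx":0,"ty":0,"tz":0.0025,"fingers":0.0},{"wx":0,"wy":0,"wz":0,"tx":0,"ty":0,"tz":0.0025,"fingers":0.0}]'
```

```text
time_s: 10.8
eef_pos: [0.5273, -0.0258, 0.2875]
ee_rot: [-3.141, -0.0, -1.432]
wrist_force: [-0.3, 0.0, -0.1]
grip_width: -0.0001
```

```bash
python3 -m pendant '[{"wx":0,"wy":0,"wz":0,"tx":0,"ty":0,"tz":0.001,"fingers":0.0},{"wx":0,"wy":0,"wz":0,"tx":0,"ty":0,"tz":0.002,"fingers":0.0},{"wx":0,"wy":0,"wz":0,"tx":0,"ty":0,"tz":0.002,"fingers":0.0}]'
```

```text
time_s: 11.05
eef_pos: [0.5271, -0.0258, 0.2852]
ee_rot: [3.142, 0.0, -1.432]
wrist_force: [0.1, -0.3, -0.3]
grip_width: 0.0005
```

```bash
python3 -m pendant '[{"wx":0,"wy":0,"wz":0,"tx":0,"ty":0,"tz":0.001,"fingers":0.0},{"wx":0,"wy":0,"wz":0,"tx":0,"ty":0,"tz":0.002,"fingers":0.0},{"wx":0,"wy":0,"wz":0,"tx":0,"ty":0,"tz":0.002,"fingers":0.0}]'
```

```text
time_s: 11.3
eef_pos: [0.5271, -0.0258, 0.2831]
ee_rot: [3.141, 0.0, -1.432]
wrist_force: [0.4, 0.7, -0.1]
grip_width: -0.0
```

```bash
python3 -m pendant '[{"wx":0,"wy":0,"wz":0,"tx":0,"ty":0,"tz":0.001,"fingers":0.0},{"wx":0,"wy":0,"wz":0,"tx":0,"ty":0,"tz":0.002,"fingers":0.0},{"wx":0,"wy":0,"wz":0,"tx":0,"ty":0,"tz":0.002,"fingers":0.0}]'
```

```text
time_s: 11.55
eef_pos: [0.5271, -0.0258, 0.281]
ee_rot: [3.141, 0.0, -1.432]
wrist_force: [-0.1, 0.6, -0.4]
grip_width: -0.0001
```

```bash
python3 -m pendant '[{"wx":0,"wy":0,"wz":0,"tx":0,"ty":0,"tz":0.001,"fingers":0.0},{"wx":0,"wy":0,"wz":0,"tx":0,"ty":0,"tz":0.002,"fingers":0.0},{"wx":0,"wy":0,"wz":0,"tx":0,"ty":0,"tz":0.002,"fingers":0.0}]'
```

```text
time_s: 11.8
eef_pos: [0.5271, -0.0258, 0.279]
ee_rot: [3.141, 0.0, -1.432]
wrist_force: [-0.5, 0.1, 1.4]
grip_width: 0.0001
```

```bash
python3 -m pendant '[{"wx":0,"wy":0,"wz":0,"tx":0,"ty":0,"tz":0.001,"fingers":0.0},{"wx":0,"wy":0,"wz":0,"tx":0,"ty":0,"tz":0.0015,"fingers":0.0},{"wx":0,"wy":0,"wz":0,"tx":0,"ty":0,"tz":0.0015,"fingers":0.0}]'
python3 - <<'E'
from fit import *
f=grab('wrist');T=tool();im=f['img']; print(T[:3,3],get_obs()['wrist_force'])
save('w7',cv2.resize(im,None,fx=1.5,fy=1.5))
E
```

```text
time_s: 12.05
eef_pos: [0.5271, -0.0258, 0.2776]
ee_rot: [3.141, 0.0, -1.432]
wrist_force: [-0.1, -1.0, 0.2]
grip_width: 0.0
[ 0.5271 -0.0258  0.2777] [-0.3453 -1.1469 -0.0496]
```

View pics/w7.png

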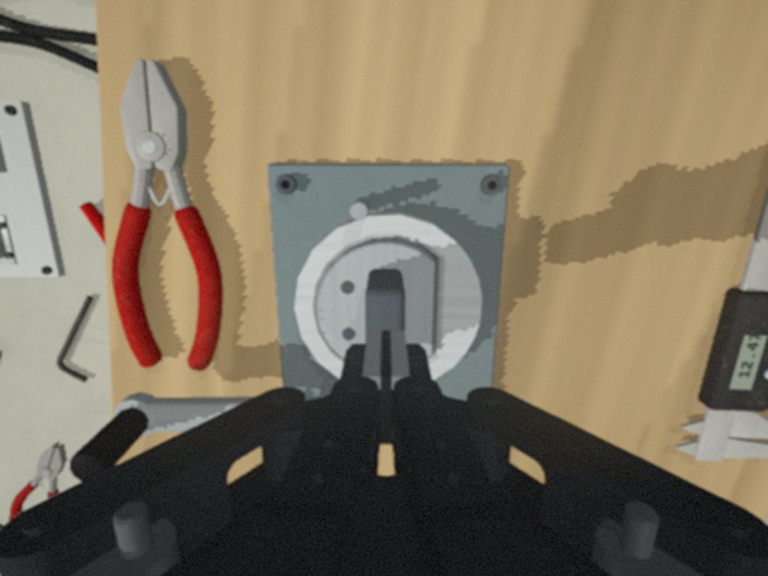

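The die is in the pocket, with the ring at (388,298) around it and the closed tips just above the bar. Continuing down gently until contact.

```bash
python3 -m pendant '[{"wx":0,"wy":0,"wz":0,"tx":0,"ty":0,"tz":0.001,"fingers":0.0},{"wx":0,"wy":0,"wz":0,"tx":0,"ty":0,"tz":0.002,"fingers":0.0},{"wx":0,"wy":0,"wz":0,"tx":0,"ty":0,"tz":0.002,"fingers":0.0}]'
```

```text
time_s: 12.35
eef_pos: [0.527, -0.0258, 0.2755]
ee_rot: [3.141, 0.0, -1.432]
wrist_force: [-0.5, 0.3, 0.1]
grip_width: 0.0002
```

```bash
python3 -m pendant '[{"wx":0,"wy":0,"wz":0,"tx":0,"ty":0,"tz":0.001,"fingers":0.0},{"wx":0,"wy":0,"wz":0,"tx":0,"ty":0,"tz":0.002,"fingers":0.0},{"wx":0,"wy":0,"wz":0,"tx":0,"ty":0,"tz":0.002,"fingers":0.0}]'
```

```text
time_s: 12.6
eef_pos: [0.527, -0.0258, 0.2735]
ee_rot: [3.141, 0.0, -1.432]
wrist_force: [-0.4, 0.3, -0.2]
grip_width: -0.0001
```

```bash
python3 -m pendant '[{"wx":0,"wy":0,"wz":0,"tx":0,"ty":0,"tz":0.001,"fingers":0.0},{"wx":0,"wy":0,"wz":0,"tx":0,"ty":0,"tz":0.002,"fingers":0.0},{"wx":0,"wy":0,"wz":0,"tx":0,"ty":0,"tz":0.002,"fingers":0.0}]'
```

```text
time_s: 12.85
eef_pos: [0.5271, -0.0258, 0.2715]
ee_rot: [3.141, 0.0, -1.432]
wrist_force: [-0.6, -0.3, 0.1]
grip_width: -0.0
```

```bash
python3 - <<'E'
from fit import *
f=grab('wrist');T=tool();im=f['img']
for n in ('die_grip','pocket'):
  for d in tip_of(n,'wrist')[:2]: print(n,d['p'],np.round(d['location'],1))
for p in [(.011,0,.022),(-.011,0,.022),(.011,0,.01),(.0195,0,.022),(.0195,0,.06)]: print(p,proj(f,(T@[*p,1])[:3]))
save('c8',cv2.resize(im[130:270,190:330],None,fx=4,fy=4,interpolation=cv2.INTER_CUBIC))
E
```

```text
die_grip 0.96 [255.2 218.5]
(0.011, 0, 0.022) [256.8418 202.731 ]
(-0.011, 0, 0.022) [256.8614 234.6473]
(0.011, 0, 0.01) [256.8499 209.3651]
(0.0195, 0, 0.022) [256.8339 189.8178]
(0.0195, 0, 0.06) [256.8151 175.6107]
```

View pics/c8.png

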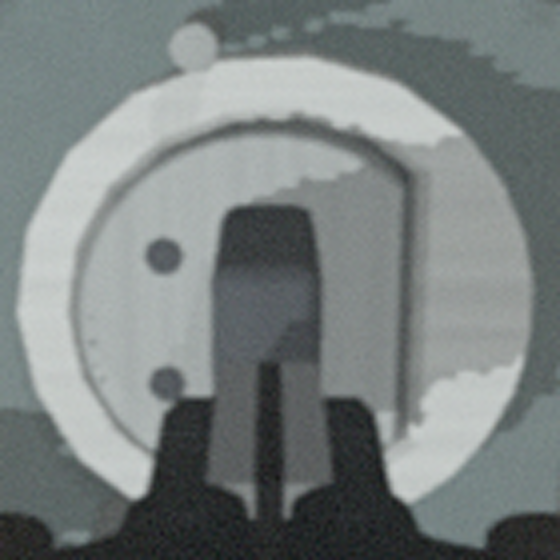

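The bar stands centred in the pocket, with the flat at column ~405 parallel to the pocket's, and the closed tips are above the bar. Stepping down further.

```bash
python3 -m pendant '[{"wx":0,"wy":0,"wz":0,"tx":0,"ty":0,"tz":0.001,"fingers":0.0},{"wx":0,"wy":0,"wz":0,"tx":0,"ty":0,"tz":0.002,"fingers":0.0},{"wx":0,"wy":0,"wz":0,"tx":0,"ty":0,"tz":0.003,"fingers":0.0},{"wx":0,"wy":0,"wz":0,"tx":0,"ty":0,"tz":0.003,"fingers":0.0}]'
```

```text
time_s: 13.33
eef_pos: [0.527, -0.0258, 0.2685]
ee_rot: [3.141, 0.0, -1.432]
wrist_force: [0.1, 0.7, -0.2]
grip_width: 0.0001
```

```bash
python3 -m pendant '[{"wx":0,"wy":0,"wz":0,"tx":0,"ty":0,"tz":0.001,"fingers":0.0},{"wx":0,"wy":0,"wz":0,"tx":0,"ty":0,"tz":0.002,"fingers":0.0},{"wx":0,"wy":0,"wz":0,"tx":0,"ty":0,"tz":0.002,"fingers":0.0}]'
```

```text
time_s: 13.58
eef_pos: [0.5271, -0.0258, 0.2665]
ee_rot: [3.141, 0.0, -1.432]
wrist_force: [0.6, 1.6, 0.0]
grip_width: 0.0001
```

```bash
python3 -m pendant '[{"wx":0,"wy":0,"wz":0,"tx":0,"ty":0,"tz":0.001,"fingers":0.0},{"wx":0,"wy":0,"wz":0,"tx":0,"ty":0,"tz":0.002,"fingers":0.0},{"wx":0,"wy":0,"wz":0,"tx":0,"ty":0,"tz":0.003,"fingers":0.0},{"wx":0,"wy":0,"wz":0,"tx":0,"ty":0,"tz":0.003,"fingers":0.0}]'
```

```text
time_s: 13.92
eef_pos: [0.5273, -0.0258, 0.2654]
ee_rot: [-3.139, -0.0, -1.431]
wrist_force: [-3.1, 1.8, 6.5]
grip_width: -0.0002
```

```bash
python3 -m pendant '[{"wx":0,"wy":0,"wz":0,"tx":0,"ty":0,"tz":0.001,"fingers":0.0},{"wx":0,"wy":0,"wz":0,"tx":0,"ty":0,"tz":0.002,"fingers":0.0},{"wx":0,"wy":0,"wz":0,"tx":0,"ty":0,"tz":0.002,"fingers":0.0}]'
```

```text
time_s: 14.17
eef_pos: [0.5273, -0.0259, 0.2654]
ee_rot: [-3.137, -0.001, -1.431]
wrist_force: [-6.7, 3.6, 15.0]
grip_width: -0.0001
```

Firm contact with 15 N held, so the die is seated. Keeper plan: the hinge is at ~(0.545,0.031), with the post at ~(0.646,0.047) (θ ≈ 1.59). I'll cage the post loosely with the jaws tangential (tool yaw 0.157) and sweep the arc to yaw -1.432.

```bash
python3 -m pendant '[{"wx":0,"wy":0,"wz":0,"tx":0,"ty":0,"tz":-0.03,"fingers":0.0},{"wx":0,"wy":0,"wz":0,"tx":0,"ty":0,"tz":-0.06,"fingers":0.0},{"wx":0,"wy":0,"wz":0,"tx":0,"ty":0,"tz":-0.09,"fingers":0.05},{"wx":0,"wy":0,"wz":-0.12,"tx":0,"ty":0,"tz":-0.09,"fingers":0.05},{"wx":0,"wy":0,"wz":-0.3,"tx":0,"ty":0,"tz":-0.09,"fingers":0.05},{"wx":0,"wy":0,"wz":-0.6,"tx":0,"ty":0,"tz":-0.09,"fingers":0.05},{"wx":0,"wy":0,"wz":-0.6,"tx":0,"ty":0,"tz":-0.09,"fingers":0.05},{"wx":0,"wy":0,"wz":-0.6,"tx":0,"ty":0,"tz":-0.09,"fingers":0.05},{"wx":0,"wy":0,"wz":-0.6,"tx":0,"ty":0,"tz":-0.09,"fingers":0.05}]'
python3 - <<'E'
from h import *
np.set_printoptions(precision=4,suppress=True)
f=grab('wrist')
for n,z in (('keeper_post',.256),('pocket',.209),('die_grip',.248)):
  for c in ('wrist','top'):
    g=f if c=='wrist' else grab(c)
    for d in tip_of(n,c)[:2]: print(n,c,d['p'],np.round(d['location'],1),atz(g,d['location'],z))
to([.646,.047,.35],.157)
E
```

```text
time_s: 14.92
eef_pos: [0.5271, -0.0258, 0.3517]
ee_rot: [-3.142, 0.0, -0.828]
wrist_force: [0.1, 0.6, -0.2]
grip_width: 0.05
keeper_post wrist 0.59 [102.7 156.4] [0.6447 0.044  0.256 ]
keeper_post top 0.64 [336.7 210.6] [ 0.4615 -0.2574  0.256 ]
die_grip wrist 0.56 [257.6 186.5] [ 0.5255 -0.0253  0.248 ]
die_grip top 0.7 [235.3 185.3] [ 0.5216 -0.029   0.248 ]
shift [ 0.0261 -0.1369  0.0018] turn [-0.     -0.0001 -0.9894]
```

```bash
python3 -m pendant '[{"wx":0,"wy":0,"wz":-0.12,"tx":0.007,"ty":-0.034,"tz":0,"fingers":0.05},{"wx":0,"wy":0,"wz":-0.24,"tx":0.013,"ty":-0.068,"tz":0,"fingers":0.05},{"wx":0,"wy":0,"wz":-0.36,"tx":0.02,"ty":-0.1,"tz":0,"fingers":0.05},{"wx":0,"wy":0,"wz":-0.48,"tx":0.026,"ty":-0.136,"tz":0,"fingers":0.05},{"wx":0,"wy":0,"wz":-0.99,"tx":0.026,"ty":-0.136,"tz":0,"fingers":0.05},{"wx":0,"wy":0,"wz":-0.99,"tx":0.026,"ty":-0.136,"tz":0,"fingers":0.05},{"wx":0,"wy":0,"wz":-0.99,"tx":0.026,"ty":-0.136,"tz":0,"fingers":0.05},{"wx":0,"wy":0,"wz":-0.99,"tx":0.026,"ty":-0.136,"tz":0,"fingers":0.05},{"wx":0,"wy":0,"wz":-0.99,"tx":0.026,"ty":-0.136,"tz":0,"fingers":0.05},{"wx":0,"wy":0,"wz":-0.99,"tx":0.026,"ty":-0.136,"tz":0,"fingers":0.05}]'
python3 - <<'E'
from h import *
np.set_printoptions(precision=4,suppress=True)
f=grab('wrist')
for n,z in (('keeper_post',.256),('keeper_hinge',.256)):
    for d in tip_of(n,'wrist')[:2]: print(n,d['p'],np.round(d['location'],1),atz(f,d['location'],z))
print(proj(f,(tool()@[0,0,.095,1])[:3]))
to([.646,.046,.35],.157)
save('w9',f['img'])
E
```

```text
time_s: 16.25
eef_pos: [0.6452, 0.0466, 0.3517]
ee_rot: [3.142, 0.0, 0.155]
wrist_force: [-0.8, 0.4, -0.1]
grip_width: 0.0499
keeper_post 0.67 [252.1 188.2] [0.6436 0.0504 0.256 ]
keeper_hinge 0.8 [256.4 290.7] [0.5388 0.0302 0.256 ]
[256.6189 187.4208]
shift [0.0008 0.0007 0.0019] turn [-0.     -0.0001 -0.0017]
```

View pics/w9.png

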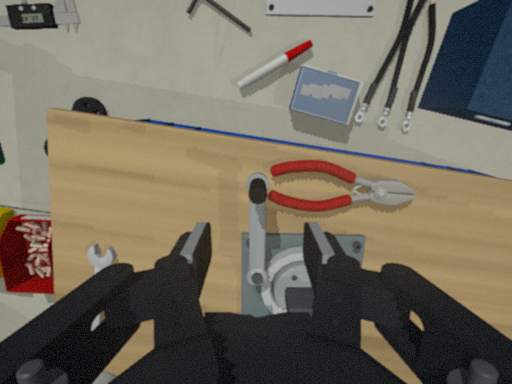

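The post at (257,189) is centred between the jaws, and the pliers to its right lie well below the tip height. Descending and caging.

```bash
python3 -m pendant '[{"wx":0,"wy":0,"wz":0,"tx":0,"ty":0,"tz":0.03,"fingers":0.05},{"wx":0,"wy":0,"wz":0,"tx":0,"ty":0,"tz":0.055,"fingers":0.05},{"wx":0,"wy":0,"wz":0,"tx":0,"ty":0,"tz":0.07,"fingers":0.05},{"wx":0,"wy":0,"wz":0,"tx":0,"ty":0,"tz":0.08,"fingers":0.05},{"wx":0,"wy":0,"wz":0,"tx":0,"ty":0,"tz":0.084,"fingers":0.05},{"wx":0,"wy":0,"wz":0,"tx":0,"ty":0,"tz":0.084,"fingers":0.024},{"wx":0,"wy":0,"wz":0,"tx":0,"ty":0,"tz":0.084,"fingers":0.024},{"wx":0,"wy":0,"wz":0,"tx":0,"ty":0,"tz":0.084,"fingers":0.024},{"wx":0,"wy":0,"wz":0,"tx":0,"ty":0,"tz":0.084,"fingers":0.024}]'
python3 - <<'E'
from h import *
T=tool(); H=np.array([.5448,.0311]); y0=R.from_matrix(T[:3,:3]).as_euler('xyz')[2]
v=T[:2,3]-H; print(np.hypot(*v),np.arctan2(v[1],v[0]),y0)
for k in range(1,15):
    a=.157-.12*k; 
    p=np.array([*(H+.1*np.array([np.cos(a),np.sin(a)])),T[2,3]])
    s=T[:3,:3].T@(p-T[:3,3]); print(k,round(a,3),np.round(s,4),'wz',round(y0-a,3))
E
```

```text
time_s: 17.15
eef_pos: [0.6456, 0.0466, 0.2689]
ee_rot: [-3.142, -0.002, 0.158]
wrist_force: [0.6, -0.3, -0.1]
grip_width: 0.0238
0.10199248451354127 0.15270538592159766 0.1578024820564934
1 0.037 [-0.0027  0.0115 -0.    ] wz 0.121
2 -0.083 [-0.0049  0.0233 -0.    ] wz 0.241
3 -0.203 [-0.0084  0.0348 -0.    ] wz 0.361
4 -0.323 [-0.0133  0.0457 -0.    ] wz 0.481
5 -0.443 [-0.0195  0.056  -0.    ] wz 0.601
6 -0.563 [-0.0269  0.0655 -0.0001] wz 0.721
7 -0.683 [-0.0353  0.074  -0.0001] wz 0.841
8 -0.803 [-0.0447  0.0814 -0.0001] wz 0.961
9 -0.923 [-0.0549  0.0877 -0.0001] wz 1.081
10 -1.043 [-0.0658  0.0927 -0.0001] wz 1.201
11 -1.163 [-0.0773  0.0964 -0.0002] wz 1.321
12 -1.283 [-0.089   0.0986 -0.0002] wz 1.441
13 -1.403 [-0.101   0.0995 -0.0002] wz 1.561
14 -1.523 [-0.113   0.0989 -0.0002] wz 1.681
```

```bash
python3 -m pendant '[{"wx":0,"wy":0,"wz":0.06,"tx":-0.001,"ty":0.006,"tz":0,"fingers":0.024},{"wx":0,"wy":0,"wz":0.121,"tx":-0.0027,"ty":0.0115,"tz":0,"fingers":0.024},{"wx":0,"wy":0,"wz":0.241,"tx":-0.005,"ty":0.0233,"tz":0,"fingers":0.024},{"wx":0,"wy":0,"wz":0.361,"tx":-0.0084,"ty":0.0348,"tz":0,"fingers":0.024},{"wx":0,"wy":0,"wz":0.481,"tx":-0.0133,"ty":0.0457,"tz":0,"fingers":0.024},{"wx":0,"wy":0,"wz":0.601,"tx":-0.0195,"ty":0.056,"tz":0,"fingers":0.024},{"wx":0,"wy":0,"wz":0.721,"tx":-0.0269,"ty":0.0655,"tz":0,"fingers":0.024},{"wx":0,"wy":0,"wz":0.841,"tx":-0.0353,"ty":0.074,"tz":0,"fingers":0.024},{"wx":0,"wy":0,"wz":0.841,"tx":-0.0353,"ty":0.074,"tz":0,"fingers":0.024}]'
python3 - <<'E'
from h import *
f=grab('wrist')
for d in tip_of('keeper_post','wrist')[:2]: print(d['p'],np.round(d['location'],1),atz(f,d['location'],.256),proj(f,(tool()@[0,0,.012,1])[:3]))
T=tool(); H=np.array([.5448,.0311]); y0=R.from_matrix(T[:3,:3]).as_euler('xyz')[2]
v=T[:2,3]-H; print(np.hypot(*v),np.arctan2(v[1],v[0]),y0)
for a in (-.76,-.88,-1.0,-1.12,-1.24,-1.34,-1.40,-1.44,-1.48,-1.52):
    p=np.array([*(H+.1*np.array([np.cos(a),np.sin(a)])),T[2,3]])
    s=T[:3,:3].T@(p-T[:3,3]); print(round(a,3),np.round(s,4),'wz',round(y0-a,3))
E
```

```text
time_s: 17.9
eef_pos: [0.6216, -0.0334, 0.2692]
ee_rot: [-3.14, -0.002, -0.689]
wrist_force: [-0.1, -0.2, 0.3]
grip_width: 0.0243
0.94 [249.5 225.1] [ 0.62391721 -0.02977652  0.256     ] [254.25888983 225.17638588]
0.09994630560114846 -0.6852273014986284 -0.6802032884174911
-0.76 [-0.0003  0.0075 -0.    ] wz 0.08
-0.88 [-0.0019  0.0193 -0.    ] wz 0.2
-1.0 [-0.005   0.0309 -0.    ] wz 0.32
-1.12 [-0.0095  0.0421 -0.    ] wz 0.44
-1.24 [-0.0152  0.0526 -0.0001] wz 0.56
-1.34 [-0.0209  0.0608 -0.0001] wz 0.66
-1.4 [-0.0248  0.0654 -0.0001] wz 0.72
-1.44 [-0.0274  0.0684 -0.0001] wz 0.76
-1.48 [-0.0303  0.0712 -0.0001] wz 0.8
-1.52 [-0.0332  0.0739 -0.0001] wz 0.84
```

The post is following in the cage. On toward the stop.

```bash
python3 -m pendant '[{"wx":0,"wy":0,"wz":0.08,"tx":0,"ty":0.0075,"tz":0,"fingers":0.024},{"wx":0,"wy":0,"wz":0.2,"tx":-0.002,"ty":0.0193,"tz":0,"fingers":0.024},{"wx":0,"wy":0,"wz":0.32,"tx":-0.005,"ty":0.0309,"tz":0,"fingers":0.024},{"wx":0,"wy":0,"wz":0.44,"tx":-0.0095,"ty":0.0421,"tz":0,"fingers":0.024},{"wx":0,"wy":0,"wz":0.56,"tx":-0.0152,"ty":0.0526,"tz":0,"fingers":0.024},{"wx":0,"wy":0,"wz":0.66,"tx":-0.0209,"ty":0.0608,"tz":0,"fingers":0.024},{"wx":0,"wy":0,"wz":0.72,"tx":-0.0248,"ty":0.0654,"tz":0,"fingers":0.024},{"wx":0,"wy":0,"wz":0.75,"tx":-0.0274,"ty":0.0684,"tz":0,"fingers":0.024},{"wx":0,"wy":0,"wz":0.75,"tx":-0.0274,"ty":0.0684,"tz":0,"fingers":0.024}]'
```

```text
time_s: 18.75
eef_pos: [0.5575, -0.0674, 0.2683]
ee_rot: [-3.141, 0.0, -1.431]
wrist_force: [0.6, -0.1, -0.4]
grip_width: 0.024
```

```bash
python3 -m pendant '[{"wx":0,"wy":0,"wz":0,"tx":0,"ty":0.0015,"tz":0,"fingers":0.024},{"wx":0,"wy":0,"wz":0,"tx":0,"ty":0.003,"tz":0,"fingers":0.024},{"wx":0,"wy":0,"wz":0,"tx":0,"ty":0.004,"tz":0,"fingers":0.024},{"wx":0,"wy":0,"wz":0,"tx":0,"ty":0.004,"tz":0,"fingers":0.024}]'
python3 - <<'E'
from h import *
f=grab('wrist')
for d in tip_of('keeper_post','wrist')[:2]: print(d['p'],np.round(d['location'],1),atz(f,d['location'],.256),proj(f,(tool()@[0,0,.012,1])[:3]))
E
```

```text
time_s: 19.08
eef_pos: [0.5539, -0.0682, 0.2679]
ee_rot: [-3.141, 0.0, -1.432]
wrist_force: [0.7, 0.3, 1.8]
grip_width: 0.024
0.6 [246.3 222.4] [ 0.56056148 -0.06912225  0.256     ] [256.95496935 225.1244298 ]
```

```bash
python3 -m pendant '[{"wx":0,"wy":0,"wz":0,"tx":0,"ty":0.001,"tz":0,"fingers":0.024},{"wx":0,"wy":0,"wz":0,"tx":0,"ty":0.002,"tz":0,"fingers":0.024},{"wx":0,"wy":0,"wz":0,"tx":0,"ty":0.002,"tz":0,"fingers":0.024}]'
```

```text
time_s: 19.43
eef_pos: [0.5535, -0.0682, 0.268]
ee_rot: [-3.137, 0.0, -1.432]
wrist_force: [7.1, 0.7, -1.9]
grip_width: 0.0237
```

```bash
python3 -m pendant '[{"wx":0,"wy":0,"wz":0,"tx":0,"ty":0.001,"tz":0,"fingers":0.024},{"wx":0,"wy":0,"wz":0,"tx":0,"ty":0.0015,"tz":0,"fingers":0.024},{"wx":0,"wy":0,"wz":0,"tx":0,"ty":0.0015,"tz":0,"fingers":0.024}]'
```

```text
time_s: 19.68
eef_pos: [0.5532, -0.0682, 0.2681]
ee_rot: [-3.135, 0.0, -1.432]
wrist_force: [11.8, 0.0, -3.1]
grip_width: 0.0239
```

The stop gave a 12 N reaction at the predicted place. Backing off, opening and lifting away.

```bash
python3 -m pendant '[{"wx":0,"wy":0,"wz":0,"tx":0,"ty":-0.004,"tz":0,"fingers":0.03},{"wx":0,"wy":0,"wz":0,"tx":0,"ty":-0.006,"tz":0,"fingers":0.036},{"wx":0,"wy":0,"wz":0,"tx":0,"ty":-0.006,"tz":0,"fingers":0.036},{"wx":0,"wy":0,"wz":0,"tx":0,"ty":-0.006,"tz":-0.02,"fingers":0.036},{"wx":0,"wy":0,"wz":0,"tx":0,"ty":-0.006,"tz":-0.05,"fingers":0.036},{"wx":0,"wy":0,"wz":0,"tx":0,"ty":-0.006,"tz":-0.09,"fingers":0.036},{"wx":0,"wy":0,"wz":0,"tx":-0.03,"ty":-0.006,"tz":-0.13,"fingers":0.036},{"wx":0,"wy":0,"wz":0,"tx":-0.06,"ty":-0.006,"tz":-0.13,"fingers":0.036},{"wx":0,"wy":0,"wz":0,"tx":-0.06,"ty":-0.006,"tz":-0.13,"fingers":0.036}]'
python3 - <<'E'
from h import *
np.set_printoptions(precision=4,suppress=True)
f=grab('wrist'); save('w10',f['img'])
for n,z in (('keeper_post',.256),('keeper_hinge',.256),('die_grip',.248),('blank_grip',.239)):
  for d in tip_of(n,'wrist')[:1]: print(n,d['p'],np.round(d['location'],1),atz(f,d['location'],z))
E
```

```text
time_s: 20.43
eef_pos: [0.5479, -0.0051, 0.4008]
ee_rot: [-3.136, 0.001, -1.43]
wrist_force: [0.1, -0.7, -0.5]
grip_width: 0.036
keeper_post 0.72 [252.4 112.9] [ 0.5619 -0.0674  0.256 ]
keeper_hinge 0.96 [256.8 211.3] [0.5429 0.0362 0.256 ]
die_grip 0.65 [281.6 157.2] [ 0.5248 -0.026   0.248 ]
```

View pics/w10.png

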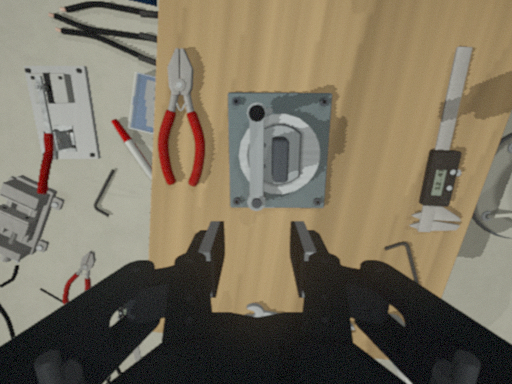

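The keeper runs from the hinge (257,203) to the post (257,113), parallel to the bar and the plate edge and at the stop pin. The die sits in the pocket under it. Handing in.

```bash
python3 -c "
from cell import hand_in; print(hand_in())"
```

```text
the job is handed in; nothing more can be done
None
```

The flatted die is in the holder with its flats matched. The keeper is swung shut against its stop, the gripper is clear, and the job was handed in at about 20 s on the clock. I did not touch the other die.

**Last checks**
- **Die position:** the final picture shows the die in the pocket under the keeper. Its grip is at about (0.525, -0.026), against a pocket fit of (0.526, -0.024).
- **Seating:** the die held firm under a 15 N press with the keeper still open.
- **Keeper:** it met its stop at the predicted place with a 12 N reaction. In the picture it lies parallel to the bar.

**What disagreed or was not checked**
- **Press height:** pressing on the bar with the jaws shut made contact about 22 mm lower than the stated fingertip length and my height estimate predict. I could not explain this. That the die is fully home therefore rests on the pictures, the firm contact and the keeper passing over it.
- **Other die:** the detector did not report it in the last view, so I did not re-measure its place.
- **Picture budget:** I viewed 13 pictures, three over the budget of 10.

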